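# Close the slide press

### The job

Close the slide press: take the loose top plate off its sloping rest by its grip post and lower it, level and without forcing it, over the two guide pins of the press until it lies fully home on the lower die. Keep hold of it until it is all the way down, then let go and move clear; leave the other things on the worktop where they are.

Things in the scene. Friction and masses are not known exactly. Their poses are not given: they have to be found in the camera images.
- press_base: fixed dark steel base of the slide press, 150 (x) x 200 (y) x 30 mm, origin at the centre of its underside on the worktop, z up. Two side rails run along its y; between them sits the steel lower die, 100 (x) x 170 (y) mm, its top face 40 mm above the origin, with a coated glass slide sunk in a pocket in its middle and two upright guide pins (see die_mid, pins_mid).
- die_mid (a point): middle of the base at the height of the die's top face, fixed to the base. The die floats: about 4 N sideways slides it along the base's y, up to 14 mm either way of this point. Where it stands at the start differs each time and is not reported: it has to be seen, or felt for with the plate.
- pins_mid (a point): fixed to the base, 76 mm above its underside, the height of the pins' tips. The pins stand at x = 0, y = -65 and +65 mm from the die's middle (which is up to 14 mm off this point along y): diameter 12 mm, 36 mm tall, the last 8 mm narrowing a little, to a flat 9 mm across. A plate that misses stands on the tips, its underside at this height; once the pins have entered its holes it goes lower.
- plate_grip (a point): centre of the grip post of the loose top plate: a 24 x 24 mm square post, 44 mm tall, on the middle of the plate's top. This point is half-way up the post, 22 mm above the plate's top face, 38 mm above its underside; with the press closed it is 78 mm above the base's underside. Axes are the plate's: z along the post, y along the line of its holes, x uphill at the start.
- top_plate: the same plate, origin at the centre of its underside: bare aluminium, 96 (x) x 170 (y) x 16 mm, 0.35 to 0.7 kg, two through holes of 14 mm, chamfered 1 mm, at x = 0, y = -65 and +65 mm. It starts on the rest, sloping 30 degrees. Either way round fits the pins.
- plate_rest: fixed aluminium rest, 120 x 150 mm foot, about 80 mm high, origin at the centre of its underside; its sloping face rises 30 degrees towards its +x, with a lip 8 mm high along the lower edge that stops the plate from sliding down. The plate's underside centre starts 55 mm above the origin.
- screwdriver: bystander: screwdriver, 173 mm long, lying; origin at its middle
- vial_free: bystander: small vial with black cap, 28 mm across, 56 mm tall, upright
- beaker_50: bystander: small empty glass beaker, 43 mm across, 56 mm tall
- tweezers: bystander: tweezers, 126 mm long, lying
- fitting0: bystander: small fitting, 15 mm across, 25 mm tall, upright

How it is judged:
By the outcome, as a careful person would: the job done as asked, in the order asked, and still so for the second after the job is handed in, with the robot touching nothing.
It also fails if it takes over 61 s, if anything falls off the work surface, if the arm or the gripper's body presses on something with over 40 N, if the wrist force passes 120 N, or if a joint passes its speed limit or range.

### The arm

A 7-joint arm with a two-finger parallel gripper is mounted at the origin on a cart in front of the work surface, level with it; the furniture and walls round the work are solid. World frame = base frame: x ahead of the robot, y to its left, z up, the work surface at z = 0. Lengths are in mm, angles in degrees, forces in N, time in s.
With the tool pointing down it reaches from about 425 to 875 mm from the base axis. Payload 4.7 kg.
Tool frame: the origin (TCP) lies at the very end of the fingers, on their centre line; the grasp point (between the pads) lies 19 mm behind it (arm.grasp_offset is the distance from the TCP to the grasp point, in mm); z points along the fingers, y is the line along which they close (so a half turn about z gives the same grasp; the last joint's range is limited). The gripper opens to 85 mm and grips with 20 to 120 N. Pads are 22 mm wide; open, the fingers measure 114 mm over their backs; the gripper's body (76 mm by 85 mm) begins 54 mm behind the grasp point. The pads swing forward as they close: fully open they stand 13 mm farther back than shut.
Start: joints at [73.344, 18.392, -4.016, 83.108, 1.295, 78.541, -3.26], TCP at [195.046, -620.066, 231.349] pointing down, gripper open.
Joint ranges: [-163.93, 163.93], [-17.29, 119.83], [-79.2, 71.16], [3.27, 140.29], [-89.18, 269.18], [5.43, 117.66], [-154.24, 154.24]. Speed limits (degrees/s): [147.25, 147.25, 180, 180, 180, 180, 180].

### API

Orientations are given as [roll, pitch, yaw] about the fixed x, y, z axes, in that order (R = Rz(yaw) Ry(pitch) Rx(roll)).
In Python, from cell import read_state, imaging, job, arm gives the robot as it stands.
- The arm moves only by the tool drive_tool, never from a script. Its argument "series" is a list of rows, each a list of 5 numbers: the opening, from -1 (shut) to 1 (fully open), then the shift along the world's x, y, z in cm, then the turn about the world's z in degrees. In form: [[gripper, dx, dy, dz, spin], ...]. A call has exactly 5 rows; each row is the pose to reach, as a shift and turn from the pose commanded when the call began; what a row does not reach only later rows make up. A row lasts 1/8 s, in which the tool goes at most 62.5 mm and 10.7 degrees, less where a joint would pass 70% of its speed; a pose out of reach is approached as far as the arm can. A call with a gripper value outside its range is refused whole. The fingers move at their own pace and stop on an object; "force" is the grip in N (left out, the last holds). Time passes only in rows, so rows that repeat a pose let the fingers close, or fill a call up. It gives the time, the measured TCP pose, the force, the opening and the grip force at its end, in the units of the state.
- read_state(): the state, without advancing time (a new reading comes with each control period).
- imaging.get_image(name): name is "scene" or "top"; returns (picture, depth): 420x560x3 uint8, red, green, blue; 420x560 float32, mm along the optical axis (not along the pixel's ray), 0 where there is no reading.
- imaging.calibration(name): a dict with "mtx" (3x3 intrinsics, pixels), "k1" (the pictures are not rectified: a ray, as slopes to the right and down, at radius r is drawn at 1 + k1 r^2 times it, then the intrinsics apply), "extrinsics" (4x4, takes a point from world to camera coordinates). Camera axes: x right, y down, z forward; pixel columns grow to the right and rows downward; lengths in mm; the calibration is good to about 2 mm. A picture is of the moment at which its call begins. calibration takes no time and is no camera call.
- job.job_done(): hands the job in; it is judged then, once.
The state is a dict: "time": time; "qpos": joint angles; "joint_vel": joint speeds; "effort": joint torques, N m; "tool_pos": TCP position; "tool_rot": TCP orientation; "contact_force": force on the tool from outside, world axes, zero at the start; "ft_torque": the same for the moment, N m; "opening": opening from 0.0 (shut) to 1.0 (fully open); "gripper_force": force on a finger pad.
Only numpy, scipy, OpenCV 4.12 (cv2) and the standard library are available. Lean on these libraries where they do the work, as an engineer would, in place of code of your own. Each camera call takes 0.05 s, during which the arm holds its last target. There are 200 camera calls.

## Working session

There is one attempt and no reset: what is moved stays moved. The work goes in short steps, Python scripts to look and compute and a tool call to move; the robot and the scene stay as the last step left them, time stands still between calls to the robot, and variables do not carry over. Pictures are saved under pics/ and viewed, at most 10 in all, crops included, and the job is handed in when it is done.

Besides the shell and the picture viewer there is one more tool, called after "Emit:" as name(argument=value, ...), one argument or row to a line, values as JSON. drive_tool: Moves the arm, as the interface text tells. Its arguments: {"type":"object","properties":{"series":{"type":"array","items":{"type":"array","items":{"type":"number"}}},"force":{"type":"number"}},"required":["series"]}

```bash
mkdir -p pics; ls; cat > h.py <<'E'
import numpy as np, cv2
from cell import read_state, imaging, job, arm
def snap(n,fn=None):
    im,d=imaging.get_image(n)
    if fn: cv2.imwrite('pics/'+fn,im[:,:,::-1])
    return im,d
def cloud(n,d):
    c=imaging.calibration(n);K=np.array(c['mtx']);E=np.array(c['extrinsics']);k=c['k1']
    v,u=np.mgrid[0:d.shape[0],0:d.shape[1]].astype(float)
    xd=(u-K[0,2])/K[0,0];yd=(v-K[1,2])/K[1,1];x,y=xd.copy(),yd.copy()
    for _ in range(8):
        s=1+k*(x*x+y*y);x=xd/s;y=yd/s
    P=np.stack([x*d,y*d,d],-1)
    W=(P-E[:3,3])@E[:3,:3]
    W[d<=0]=np.nan
    return W
def proj(n,p):
    c=imaging.calibration(n);K=np.array(c['mtx']);E=np.array(c['extrinsics']);k=c['k1']
    q=np.atleast_2d(p)@E[:3,:3].T+E[:3,3];s=q[:,:2]/q[:,2:];s=s*(1+k*(s**2).sum(1,keepdims=True))
    return s*[K[0,0],K[1,1]]+[K[0,2],K[1,2]]
E
python3 - <<'E'
from h import *
print(read_state())
for n in('scene','top'):
    im,d=snap(n,n+'0.png');W=cloud(n,d);np.save(n+'.npy',W);np.save(n+'im.npy',im);E=np.array(imaging.calibration(n)['extrinsics']);print(n,-E[:3,:3].T@E[:3,3],E[2,:3],imaging.calibration(n)['mtx'])
E
```

```text
pics
{'time': 0.0, 'qpos': array([73.34429188, 18.43850202, -4.01532446, 83.17488935,  1.29319459,
       78.54103478, -3.26087211]), 'joint_vel': array([ 0.00089426, -0.04771649,  0.02656493, -0.11326367, -0.03102449,
       -0.07365635,  0.05030614]), 'effort': array([ 3.29818968e-04, -4.93584967e+01, -3.82272117e-01, -3.14334691e+01,
        1.29074795e-02,  1.12961818e-02,  1.35365127e-06]), 'tool_pos': array([ 194.86309956, -619.53777719,  230.22989499]), 'tool_rot': array([-1.79890716e+02,  4.08585529e-03,  1.74640324e+01]), 'contact_force': array([-0.6472669 ,  0.97942989,  0.54248164]), 'ft_torque': array([ 0.01454306, -0.01133651,  0.03614695]), 'gripper_force': 0.0, 'opening': 0.9991403166882002}
scene [ 88.27335408 680.3895035  550.15700007] [ 0.47406393 -0.74700977 -0.4660899 ] [[445.97237122   0.         282.88810113]
 [  0.         445.97237122 207.18046389]
 [  0.           0.           1.        ]]
top [ 422.33714756  -51.98985676 1258.23294238] [ 0.10215624 -0.00100245 -0.99476786] [[484.94610598   0.         284.12627345]
 [  0.         484.94610598 214.50682931]
 [  0.           0.           1.        ]]
```

```bash
python3 - <<'E'
import cv2,numpy as np
a=cv2.imread('pics/scene0.png');b=cv2.imread('pics/top0.png')
E
```

```text
(no output)
```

View pics/scene0.png

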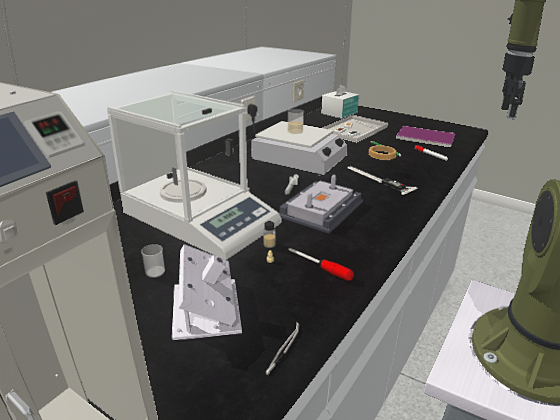

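View pics/top0.png

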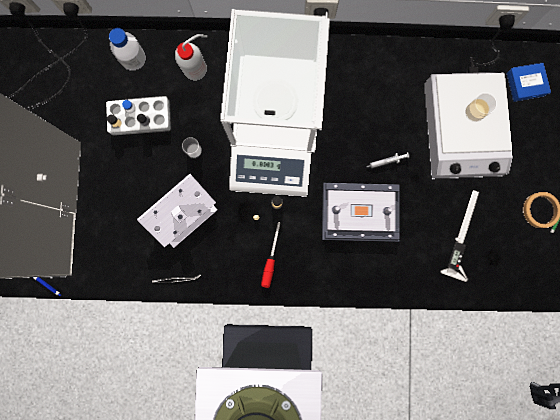

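The scene view shows the rest with the plate at about (207,285) and the press at about (320,203). The top view shows the plate post at about (180,213) and the pins at about (336,211) and (387,211). Next I'll measure the geometry from depth.

```bash
python3 - <<'E'
from h import *
T=np.load('top.npy');S=np.load('scene.npy');im=np.load('topim.npy');si=np.load('sceneim.npy')
a=cv2.resize(im[165:260,125:225],None,fx=4,fy=4,interpolation=cv2.INTER_CUBIC);b=cv2.resize(im[165:260,310:410],None,fx=4,fy=4,interpolation=cv2.INTER_CUBIC)
c=cv2.resize(si[235:345,165:265],None,fx=4,fy=4)[:440];e=cv2.resize(si[170:240,270:370],None,fx=4,fy=4)
top=np.hstack([a,b]);
cv2.imwrite('pics/crop1.png',top[:,:,::-1])
np.set_printoptions(precision=0,suppress=True,linewidth=220)
for (u,v) in [(180,213),(336,211),(387,211),(362,211),(324,184),(399,184),(324,240),(399,240)]: print(u,v,T[v,u])
print('rest z');print(T[172:250:4,135:222:4,2])
print('press z');print(T[182:244:3,320:404:4,2])
# post-level points
E
```

```text
180 213 [537. 196. 108.]
336 211 [ 558. -182.   57.]
387 211 [ 560. -307.   69.]
362 211 [ 562. -250.   39.]
324 184 [ 632. -155.   16.]
399 184 [ 640. -354.    1.]
324 240 [ 488. -158.    2.]
399 240 [ 493. -354.   -1.]
rest z
[[  3.  -2.  -3.  -0.   0.   4.  -0.  -1.  -1.   0.   0.   3.  -2.  -2.  -3.  -3.   1.   2.   1.   3.  -5.   1.]
 [  3.  -2.   4.   2.  -1.   1.   0.  -2.  -4.  -1.   0.   1.  -3.  84.  90.   4.  -0.  -2.   2.  -2.  -0.   2.]
 [ -1.   1.  -1.   2.   3.  -4.   0.   2.  -3.   1.   1.   1.  85.  86.  90.  83.  -3.   0.   5.   1.   2.  -0.]
 [ -3.   2.   3.   4.   0.   1.   1.  -2.   1.   2.   2.  87.  90.  87.  88.  73.  76.  -2.   1.   2.   0.   3.]
 [ -1.   2.   1.  -4.  -2.   3.   2.  -1.  -2.   5.  89.  91.  86.  79.  79.  75.  71.  68.  -1.  -4.   2.  -0.]
 [ -1.   3.   2.   2.   1.  -1.   2.   2.  -4.  94.  90.  88.  86.  79.  73.  70.  56.  66.  -3.   3.  -5.  -1.]
 [  2.  -0.   4.  -5.  -0.   0.   1.  75.  94.  86.  84.  82.  80.  73.  67.  67.  60.  62.  64.  -1.  -0.  -2.]
 [ -5.  -7.   0.  -7.  -1.   2.  83.  92.  87.  86.  79.  79.  74.  70.  66.  63.
[... 2524 characters left out ...]
1.]
 [-0.  9. 37. 39. 36. 43. 42. 37. 38. 40. 39. 41. 42. 40. 35. 40. 38. 39. 42.  6. -1.]
 [-2.  8. 39. 39. 38. 41. 34. 38. 43. 45. 40. 37. 44. 41. 39. 38. 38. 44. 43. 13.  3.]
 [-1.  9. 36. 40. 37. 40. 43. 42. 40. 39. 36. 39. 39. 43. 37. 38. 38. 41. 43.  6. -1.]
 [-3. 12. 11. 11. 13. 17. 16. 21. 27. 30. 35. 35. 42. 35. 42. 42. 42. 38. 38. 10. -0.]
 [ 4. 11. 29. 33. 30. 32. 30. 31. 31. 27. 31. 27. 31. 25. 29. 33. 25. 28. 29. 31. -4.]
 [ 2. 10. 27. 27. 29. 27. 30. 24. 31. 25. 31. 31. 27. 33. 31. 34. 31. 32. 28. 28. -4.]
 [-2.  9. 13.  8. 10. 11.  5.  9.  6. 10. 13.  9. 12. 14. 17. 24. 28. 31. 34. 31. -3.]
 [-5. -1. -5.  0.  1. -0. -2. -5. -3. -3. -1. -2. -0.  0. -0. -0. -5. -0.  3.  5. -3.]]
```

View pics/crop1.png

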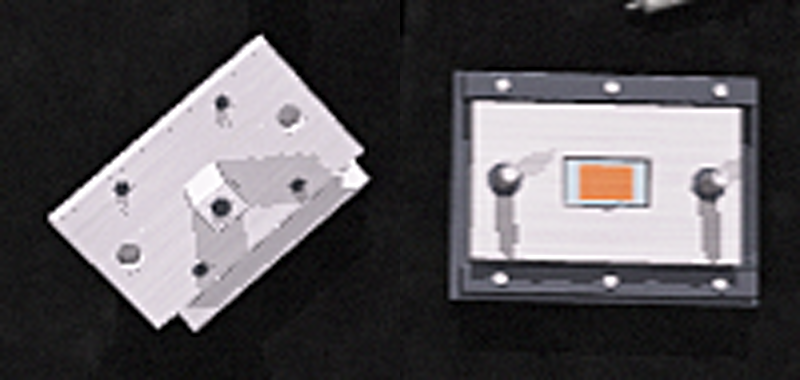

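The crop shows the plate's holes at crop (128,254) and (288,117), the post at about (212,195), and the pins at about (507,178) and (712,182). Now I'll fit the plate plane and the pin positions.

```bash
cat > m.py <<'E'
from h import *
np.set_printoptions(precision=1,suppress=True)
def ray(n,u,v,nrm,dd): # intersect pixel ray with plane nrm.p=dd
    d=np.zeros((420,560),np.float32);
    c=imaging.calibration(n);K=np.array(c['mtx']);E=np.array(c['extrinsics']);k=c['k1']
    xd=(u-K[0,2])/K[0,0];yd=(v-K[1,2])/K[1,1];x,y=xd,yd
    for _ in range(8): s=1+k*(x*x+y*y);x,y=xd/s,yd/s
    o=-E[:3,:3].T@E[:3,3];r=E[:3,:3].T@np.array([x,y,1]);return o+r*((dd-nrm@o)/(nrm@r))
def pts(W,cx,cy,R,z0,z1):
    P=W.reshape(-1,3);k=(np.hypot(P[:,0]-cx,P[:,1]-cy)<R)&(P[:,2]>z0)&(P[:,2]<z1);return P[k]
E
python3 - <<'E'
from m import *
T=np.load('top.npy');S=np.load('scene.npy')
P=T[175:245,135:220].reshape(-1,3);P=P[P[:,2]>38]
for _ in range(12):
    if _==0: Q=P
    A=np.c_[Q[:,:2],np.ones(len(Q))];c=np.linalg.lstsq(A,Q[:,2],rcond=None)[0]
    r=P[:,2]-np.c_[P[:,:2],np.ones(len(P))]@c;Q=P[abs(r)<6]
n=np.array([-c[0],-c[1],1]);dd=c[2]/np.linalg.norm(n);n/=np.linalg.norm(n);print('n',n,'tilt',np.degrees(np.arccos(n[2])),'az uphill',np.degrees(np.arctan2(-n[1],-n[0])))
h=[ray('top',u,v,n,dd) for u,v in[(125+127.5/4,165+254/4),(125+288/4,165+116/4)]]
print(h,np.linalg.norm(h[1]-h[0]));m=(h[0]+h[1])/2;v=h[1]-h[0];print('mid',m,'grip',m+22*n,'top',m+44*n,'line az',np.degrees(np.arctan2(v[1],v[0])))
for nm,W in(('top',T),('scene',S)):
    H=W[~np.isnan(W[...,0])].reshape(-1,3)
    q=H[(H@n-dd>10)&(np.linalg.norm(H-m,axis=1)<60)&(H[:,2]<140)];print(nm,'post pts',len(q),q.mean(0), 'toplevel',q[(q@n-dd)>38].mean(0))
    for cy in(-185,-310):
        q=pts(H,560,cy,25,66,85);print('pin',len(q),q.mean(0),q.min(0),q.max(0))
z=np.array([0,0,1.])
for u,v in[(508,173),(716,178)]: print('tip',ray('top',310+(u-400)/4,165+v/4,z,76))
for u,v in[(564,158),(650,158),(650,208),(564,208),(474,103),(743,106),(740,264),(472,260)]: print('pocket/die',ray('top',310+(u-400)/4,165+v/4,z,40))
for u,v in[(454,70),(758,78),(757,306),(450,298)]: print('base',ray('top',310+(u-400)/4,165+v/4,z,30))
for cx,cy in((650,215),):
  pass
E
```

```text
n [-0.4 -0.3  0.9] tilt 29.646377865831536 az uphill 43.050686836168694
[array([501.5, 259.4,  68.6]), array([589.9, 164.1,  68.4])] 129.95711085922122
mid [545.7 211.8  68.5] grip [537.7 204.3  87.6] top [529.8 196.9 106.7] line az -47.14807097176707
top post pts 142 [534.8 199.5 103.5] toplevel [531.  196.6 107.1]
pin 19 [ 563.1 -183.2   74.1] [ 558.3 -187.7   67.3] [ 568.8 -178.2   77.7]
pin 18 [ 563.2 -310.7   74.2] [ 559.4 -316.5   69.1] [ 567.  -306.3   79.9]
scene post pts 377 [526.8 208.5  95.5] toplevel [523.8 201.6 105.8]
pin 21 [ 558.6 -178.4   70.8] [ 554.  -183.6   66.2] [ 564.4 -173.6   74.9]
pin 17 [ 559.6 -309.2   70.9] [ 554.6 -314.8   66.9] [ 565.2 -303.6   74.4]
tip [ 562.7 -182.6   76. ]
tip [ 563.  -310.8   76. ]
pocket/die [ 577.5 -222.    40. ]
pocket/die [ 578.9 -276.6   40. ]
pocket/die [ 547.1 -276.9   40. ]
pocket/die [ 545.6 -222.4   40. ]
pocket/die [ 611.1 -164.3   40. ]
pocket/die [ 613.9 -335.8   40. ]
pocket/die [ 513.1 -334.2   40. ]
pocket/die [ 511.2 -164.7   40. ]
base [ 633.7 -152.    30. ]
base [ 634.  -347.8   30. ]
base [ 487.4 -347.5   30. ]
base [ 487.4 -152.1   30. ]
```

Measured so far:
- **Plate:** holes 130 mm apart, tilt 29.6°, uphill azimuth 43°.
- **Pins:** tips at about (563,-183) and (563,-311), about 128 mm apart.

I'll go above the post by way of x≈500.

Emit:
drive_tool(
  series=[
    [1, 5, 5, 0, 0],
    [1, 10, 10, 0, 0],
    [1, 15, 15, 0, 0],
    [1, 20, 20, 0, 0],
    [1, 25, 25, 0, 0],
  ],
  force=20,
)

```text
time: 0.72
tool_pos: [417.0, -397.4, 231.1]
tool_rot: [-180.0, 0.0, 17.5]
contact_force: [1.5, -0.6, 0.5]
opening: 0.998
gripper_force: 0.0
```

Emit:
drive_tool(
  series=[
    [1, 3, 5, 0, 5],
    [1, 5, 10, 0, 10],
    [1, 7, 15, 0, 15],
    [1, 8, 20, 0, 20],
    [1, 8, 25, 0, 25.5],
  ],
)

```text
time: 1.35
tool_pos: [496.3, -147.0, 230.9]
tool_rot: [-180.0, -0.0, 43.2]
contact_force: [0.5, 0.1, 0.1]
opening: 1.001
gripper_force: 0.0
```

Emit:
drive_tool(
  series=[
    [1, 0, 5, 0, 0],
    [1, 0.5, 11, 0, 0],
    [1, 1, 17, -1, 0],
    [1, 1, 23, -3, 0],
    [1, 1, 30, -5, 0],
  ],
)

```text
time: 1.98
tool_pos: [505.6, 141.7, 183.7]
tool_rot: [180.0, 0.0, 42.9]
contact_force: [0.6, 0.4, -0.1]
opening: 0.997
gripper_force: 0.0
```

Emit:
drive_tool(
  series=[
    [1, 0, 1, -2, 0],
    [1, 0, 2, -3, 0],
    [1, 0, 2, -3, 0],
    [1, 0, 2, -3, 0],
    [1, 0, 2, -3, 0],
  ],
)

```text
time: 2.6
tool_pos: [506.8, 159.1, 155.1]
tool_rot: [179.9, -0.0, 42.8]
contact_force: [-1.2, -0.6, 0.7]
opening: 1.002
gripper_force: 0.0
```

```bash
python3 - <<'E'
from m import *
s=read_state();print(s['tool_pos'],s['tool_rot'],s['qpos'])
im,d=snap('scene','scene1.png')
a=im[190:350,140:300];cv2.imwrite('pics/s1.png',cv2.resize(a,None,fx=3.7,fy=3.7)[:,:,::-1])
E
```

```text
[506.8 159.1 155.1] [179.9  -0.   42.8] [ 19.5  10.7 -43.6 104.5   8.   67.9 -73.8]
```

View pics/s1.png

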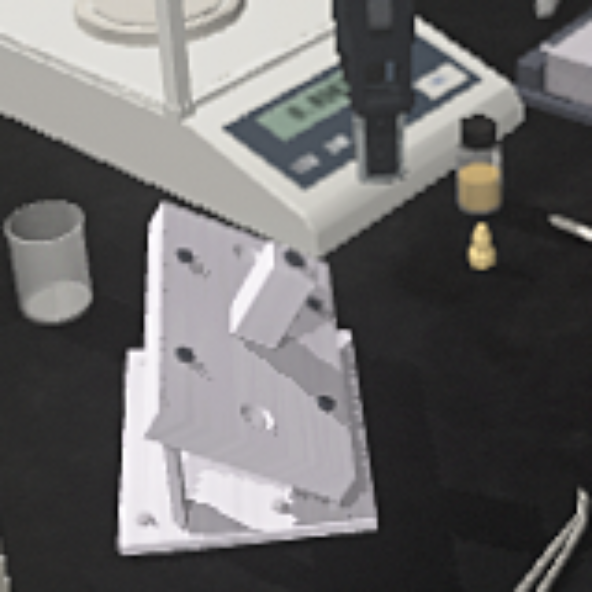

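The gripper is above and to the right of the post, and the plate is undisturbed on the rest with its post at crop (275,295). I'll shift over the post.

Emit:
drive_tool(
  series=[
    [1, 1.5, 2.2, 0, 0],
    [1, 2.9, 4.4, 0, 0],
    [1, 2.9, 4.4, -1, 0],
    [1, 2.9, 4.4, -2, 0],
    [1, 2.9, 4.4, -2, 0],
  ],
)

```text
time: 3.28
tool_pos: [534.0, 202.6, 133.0]
tool_rot: [-180.0, 0.2, 42.9]
contact_force: [1.0, -0.4, 0.2]
opening: 1.003
gripper_force: 0.0
```

Emit:
drive_tool(
  series=[
    [1, 0.1, 0, -2, 0],
    [1, 0.2, 0, -4, 0],
    [1, 0.2, 0, -5.5, 0],
    [1, 0.2, 0, -6, 0],
    [1, 0.2, 0, -6, 0],
  ],
)

```text
time: 3.9
tool_pos: [536.8, 204.5, 74.0]
tool_rot: [-180.0, 0.0, 43.0]
contact_force: [0.2, -0.4, -0.5]
opening: 0.999
gripper_force: 0.0
```

Emit:
drive_tool(
  series=[
    [-0.3, 0, 0, 0, 0],
    [-0.6, 0, 0, 0, 0],
    [-0.8, 0, 0, 0, 0],
    [-1, 0, 0, 0, 0],
    [-1, 0, 0, 0, 0],
  ],
  force=20,
)

```text
time: 4.53
tool_pos: [537.0, 204.7, 74.8]
tool_rot: [-180.0, -0.0, 43.0]
contact_force: [-2.4, 0.5, 3.8]
opening: 0.272
gripper_force: 22.2
```

Emit:
drive_tool(
  series=[
    [-1, 0, 0, 0.5, 0],
    [-1, 0, 0, 1.5, 0],
    [-1, 0, 0, 3, 0],
    [-1, 0, 0, 5, 0],
    [-1, 0, 0, 7, 0],
  ],
)

```text
time: 5.15
tool_pos: [537.3, 204.4, 146.3]
tool_rot: [180.0, -0.0, 43.0]
contact_force: [0.2, -0.5, -5.2]
opening: 0.276
gripper_force: 21.1
```

Emit:
drive_tool(
  series=[
    [-1, 0, 0, 2, 0],
    [-1, 0, 0, 4, 0],
    [-1, 0, 0, 5, 0],
    [-1, 0, 0, 5, 0],
    [-1, 0, 0, 5, 0],
  ],
)

```text
time: 5.78
tool_pos: [536.5, 204.0, 193.5]
tool_rot: [-180.0, 0.1, 43.0]
contact_force: [0.9, 0.2, -5.2]
opening: 0.275
gripper_force: 21.2
```

```bash
python3 - <<'E'
from m import *
s=read_state();print(s['tool_pos'],s['tool_rot'],s['opening'],s['contact_force'],s['ft_torque'])
im,d=snap('scene','scene2.png')
a=im[130:350,110:330];cv2.imwrite('pics/s2.png',cv2.resize(a,None,fx=2.7,fy=2.7)[:,:,::-1])
E
```

```text
[536.5 204.  193.5] [-180.     0.1   43. ] 0.2754113457230212 [ 0.9  0.2 -5.2] [-0.   0.1  0. ]
```

View pics/s2.png

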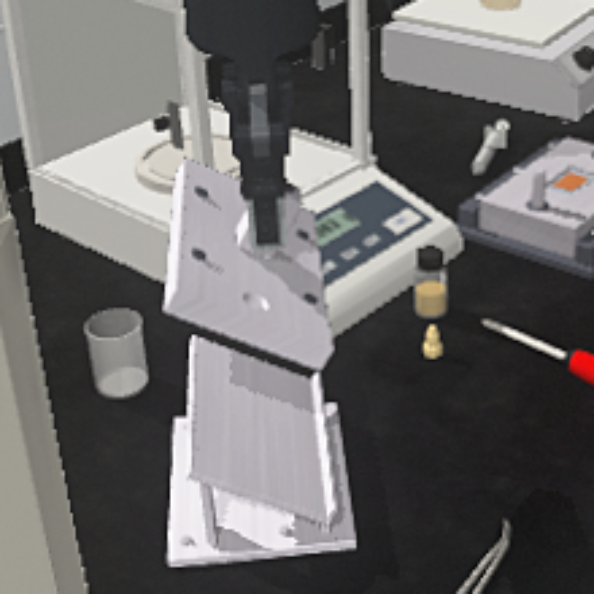

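The plate is held and still tilted about 30°. I'll carry it to the clear worktop in front of the press and set it down there to level it.

Emit:
drive_tool(
  series=[
    [-1, -0.3, -1, 0, -2],
    [-1, -1, -3.5, 0, -5],
    [-1, -2, -7, 0, -9],
    [-1, -3, -11, 0, -13],
    [-1, -4, -15, 0, -17],
  ],
  force=50,
)

```text
time: 6.45
tool_pos: [496.0, 52.4, 194.0]
tool_rot: [180.0, 0.0, 25.7]
contact_force: [-0.1, -0.4, -4.7]
opening: 0.273
gripper_force: 54.7
```

Emit:
drive_tool(
  series=[
    [-1, -1, -4, 0, -4],
    [-1, -2, -8, 0, -8],
    [-1, -3, -12, 0, -12],
    [-1, -4, -16, 0, -16],
    [-1, -5, -20, 0, -20],
  ],
)

```text
time: 7.08
tool_pos: [445.8, -147.3, 194.2]
tool_rot: [180.0, 0.0, 5.7]
contact_force: [-0.2, -0.1, -4.4]
opening: 0.273
gripper_force: 54.7
```

Emit:
drive_tool(
  series=[
    [-1, -1, -4, 0, -3],
    [-1, -2, -8, 0, -6],
    [-1, -3, -10, 0, -6],
    [-1, -3.5, -11.4, 0, -6],
    [-1, -3.5, -11.4, 0, -6],
  ],
)

```text
time: 7.7
tool_pos: [411.4, -260.4, 194.2]
tool_rot: [-180.0, 0.0, -0.2]
contact_force: [-0.6, 0.1, -5.6]
opening: 0.273
gripper_force: 54.6
```

Emit:
drive_tool(
  series=[
    [-1, -0.5, 0, -3, 0],
    [-1, -1, 0, -7, 0],
    [-1, -1, 0, -11, 0],
    [-1, -1, 0, -13, 0],
    [-1, -1, 0, -13.5, 0],
  ],
  force=20,
)

```text
time: 8.32
tool_pos: [401.7, -257.7, 58.1]
tool_rot: [-179.9, 0.1, 0.1]
contact_force: [-0.4, 0.2, -5.5]
opening: 0.273
gripper_force: 54.5
```

Emit:
drive_tool(
  series=[
    [-1, 0, 0, -0.4, 0],
    [-1, 0, 0, -0.8, 0],
    [-1, 0, 0, -1.2, 0],
    [-1, 0, 0, -1.6, 0],
    [-1, 0, 0, -2, 0],
  ],
)

```text
time: 8.95
tool_pos: [405.3, -260.1, 42.3]
tool_rot: [179.9, -0.3, -0.0]
contact_force: [2.3, 4.2, 19.3]
opening: 0.27
gripper_force: 58.7
```

Emit:
drive_tool(
  series=[
    [-1, 0, 0, -0.1, 0],
    [-1, 0, 0, -0.2, 0],
    [-1, 0, 0, -0.3, 0],
    [-1, 0, 0, -0.4, 0],
    [-1, 0, 0, -0.5, 0],
  ],
  force=20,
)

```text
time: 9.57
tool_pos: [409.4, -260.2, 40.0]
tool_rot: [179.8, -0.7, 0.1]
contact_force: [3.6, 5.3, 19.1]
opening: 0.272
gripper_force: 60.1
```

```bash
cat > tilt.py <<'E'
from m import *
def tilt(cam='scene'):
    s=read_state();t=s['tool_pos'];im,d=snap(cam);W=cloud(cam,d)
    P=W[~np.isnan(W[...,0])].reshape(-1,3);k=(abs(P[:,0]-t[0])<70)&(abs(P[:,1]-t[1])<90)&(P[:,2]>t[2]-50)&(P[:,2]<t[2]+25);P=P[k];
    best=None;rng=np.random.default_rng(0)
    for _ in range(2000):
        a,b,c=P[rng.choice(len(P),3,0)];n=np.cross(b-a,c-a);l=np.linalg.norm(n)
        if l<500: continue
        n/=l; n*=np.sign(n[2]) or 1
        if n[2]<.7: continue
        r=abs((P-a)@n)<2
        if best is None or r.sum()>best.sum(): best=r
    Q=P[best];m=Q.mean(0);n=np.linalg.svd(Q-m)[2][2];n*=np.sign(n[2])
    print('tool',t,'n',np.round(n,3),'pitch-ish deg',np.degrees(n[0]),np.degrees(n[1]),'mid',m,'z at tool',m[2]-(n[0]*(t[0]-m[0])+n[1]*(t[1]-m[1]))/n[2],len(Q),Q.min(0),Q.max(0))
    return im
if __name__=='__main__':
    import sys
    im=tilt('scene'); tilt('top')
    s=read_state();print(s['contact_force'],s['ft_torque'],s['gripper_force'])
    if len(sys.argv)>1: cv2.imwrite('pics/'+sys.argv[1],cv2.resize(im[130:270,230:410],None,fx=4,fy=4)[:,:,::-1])
E
python3 tilt.py s3.png
```

```text
tool [ 409.4 -260.2   40. ] n [-0.4  0.   0.9] pitch-ish deg -23.550397523073265 0.13385775168043215 mid [ 403.5 -239.9   27.3] z at tool 29.956678272809224 1148 [ 339.4 -349.2   -3.1] [ 458.3 -170.6   52.6]
tool [ 409.5 -260.2   39.9] n [-0.4 -0.   0.9] pitch-ish deg -23.526049468321435 -0.19405780992542082 mid [ 413.1 -215.4   31.5] z at tool 29.703670023830398 692 [ 339.6 -294.1   -2.8] [ 463.1 -171.    55.2]
[ 5.1  5.4 19.7] [ 1.5 -0.5 -0. ] 60.3569358587265
```

View pics/s3.png

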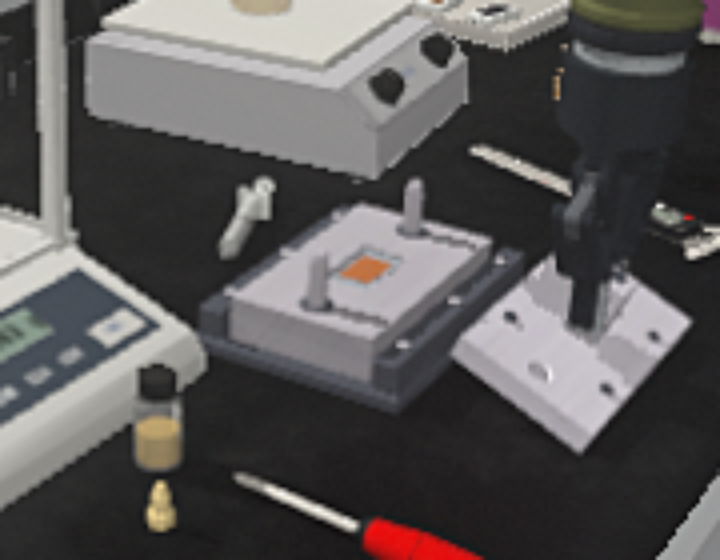

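The plate is turning in the grip and is now at 24°. Its lower edge should stay put while it turns, so I'll back off towards −x and then follow the arc as it tips down.

Emit:
drive_tool(
  series=[
    [-0.9, 0, 0, 1.5, 0],
    [-0.9, -1, 0, 2, 0],
    [-0.9, -2, 0, 2, 0],
    [-0.9, -2, 0, 1.5, 0],
    [-0.9, -2, 0, 0.8, 0],
  ],
  force=20,
)

```text
time: 10.3
tool_pos: [381.6, -259.7, 41.6]
tool_rot: [-180.0, 0.0, -0.1]
contact_force: [0.5, -0.4, -5.6]
opening: 0.273
gripper_force: 57.2
```

Emit:
drive_tool(
  series=[
    [-0.9, 0.1, 0, -0.2, 0],
    [-0.9, 0.3, 0, -0.4, 0],
    [-0.9, 0.6, 0, -0.6, 0],
    [-0.9, 0.9, 0, -0.9, 0],
    [-0.9, 1.2, 0, -1.1, 0],
  ],
)

```text
time: 10.92
tool_pos: [394.8, -259.7, 31.7]
tool_rot: [180.0, -0.0, -0.0]
contact_force: [-3.8, 1.9, 7.1]
opening: 0.272
gripper_force: 60.6
```

Emit:
drive_tool(
  series=[
    [-0.9, 0.1, 0, -0.15, 0],
    [-0.9, 0.3, 0, -0.3, 0],
    [-0.9, 0.5, 0, -0.5, 0],
    [-0.9, 0.6, 0, -0.6, 0],
    [-0.9, 0.6, 0, -0.7, 0],
  ],
)

```text
time: 11.55
tool_pos: [401.8, -259.7, 25.1]
tool_rot: [180.0, -0.2, -0.0]
contact_force: [0.6, 2.5, 4.2]
opening: 0.271
gripper_force: 61.8
```

```bash
python3 tilt.py
```

```text
tool [ 401.8 -259.7   25.1] n [-0.1 -0.   1. ] pitch-ish deg -3.269342039823642 -0.19346288658042687 mid [ 391.2 -241.    17. ] z at tool 17.52258327178996 976 [ 347.3 -345.1   12.5] [ 444.1 -171.5   21.8]
tool [ 401.9 -259.7   25. ] n [-0.1  0.   1. ] pitch-ish deg -3.7189519795600403 0.27202099082223974 mid [ 400.  -213.2   18.2] z at tool 18.541640571670165 576 [ 351.2 -277.4   13.2] [ 447.5 -175.6   23.2]
[0.4 2.7 5.1] [ 0.6  0.5 -0.1] 61.90037727355957
```

Emit:
drive_tool(
  series=[
    [-0.9, 0.1, 0, -0.1, 0],
    [-0.9, 0.2, 0, -0.2, 0],
    [-0.9, 0.3, 0, -0.3, 0],
    [-0.9, 0.3, 0, -0.3, 0],
    [-0.9, 0.3, 0, -0.3, 0],
  ],
)

```text
time: 12.28
tool_pos: [404.5, -259.7, 21.9]
tool_rot: [180.0, -0.1, -0.0]
contact_force: [0.8, 2.8, 4.3]
opening: 0.277
gripper_force: 62.4
```

Emit:
drive_tool(
  series=[
    [-0.35, 0, 0, 0.1, 0],
    [-0.2, 0, 0, 0.3, 0],
    [-0.1, 0, 0, 0.3, 0],
    [-0.1, 0, 0, 0.3, 0],
    [-0.1, 0, 0, 0.3, 0],
  ],
)

```text
time: 12.9
tool_pos: [403.0, -259.8, 24.3]
tool_rot: [180.0, 0.0, -0.0]
contact_force: [0.6, -0.4, -0.3]
opening: 0.448
gripper_force: 0.0
```

```bash
python3 tilt.py; python3 - <<'E'
from m import *
# post extents & plate extents in x,y from both cams
t=read_state()['tool_pos']
for c in('scene','top'):
    im,d=snap(c);W=cloud(c,d);P=W[~np.isnan(W[...,0])].reshape(-1,3)
    for cy in(-183,-311):
        q=pts(P,561,cy,22,66,85);print(c,'pin',len(q),q.mean(0))
E
```

```text
tool [ 403.  -259.8   24.3] n [ 0. -0.  1.] pitch-ish deg 0.40272889244728066 -0.15833407117102252 mid [ 391.8 -242.    14. ] z at tool 13.905990968326822 935 [ 347.9 -346.    11.7] [ 445.3 -171.2   16.5]
tool [ 403.  -259.7   24.3] n [-0. -0.  1.] pitch-ish deg -0.14418566011304942 -1.1402738006791562 mid [ 401.5 -214.4   16.1] z at tool 15.18256266325951 549 [ 352.1 -278.2   13.4] [ 448.4 -175.9   18.7]
[ 0.1  0.1 -0.2] [-0. -0. -0.] 0.0
scene pin 21 [ 558.9 -178.2   70.7]
scene pin 18 [ 559.7 -308.7   70.7]
top pin 19 [ 563.  -183.1   75.1]
top pin 19 [ 562.9 -310.6   74.1]
```

The plate now lies flat. Before gripping again, I'll check the plate hole against the pins in a single top view.

```bash
python3 - <<'E'
from m import *
im,d=snap('top')
cv2.imwrite('pics/t4.png',cv2.resize(im[180:300,315:415],None,fx=5,fy=5,interpolation=cv2.INTER_CUBIC)[:,:,::-1])
for p in([400,-195,16],[400,-325,16],[563,-183,76],[563,-311,76]): print(p,(proj('top',p)[0]-[315,180])*5)
E
```

```text
[400, -195, 16] [116.1 472.5]
[400, -325, 16] [370.2 478.8]
[563, -183, 76] [110.8 140.6]
[563, -311, 76] [370.3 147.5]
```

View pics/t4.png

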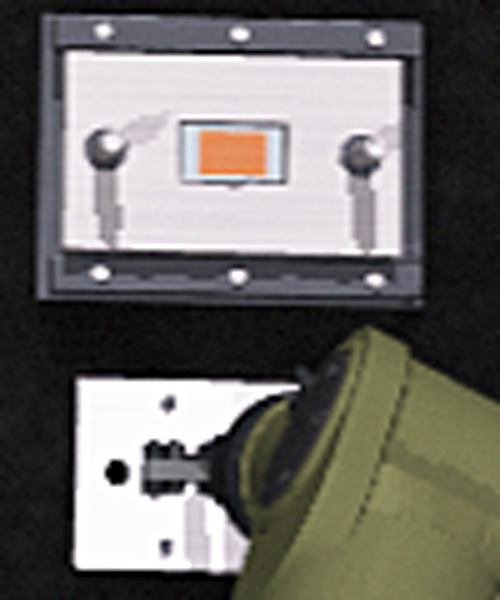

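The visible hole, at crop (117,471), puts the plate middle at about (401,-260.3). The pins' middle is at about (563,-246.7), so the carry is +162 mm in x and +13.6 mm in y. I'll grip again and lift.

Emit:
drive_tool(
  series=[
    [-0.1, -0.2, 0, -0.2, 0],
    [-0.5, -0.2, 0, -0.2, 0],
    [-0.9, -0.2, 0, -0.2, 0],
    [-0.9, -0.2, 0, -0.2, 0],
    [-0.9, -0.2, 0, -0.2, 0],
  ],
  force=50,
)

```text
time: 13.78
tool_pos: [400.7, -259.7, 22.2]
tool_rot: [-180.0, 0.0, -0.0]
contact_force: [-0.6, -1.1, -1.0]
opening: 0.276
gripper_force: 50.0
```

Emit:
drive_tool(
  series=[
    [-0.9, 0, 0, 0.5, 0],
    [-0.9, 0, 0, 2, 0],
    [-0.9, 0, 0, 4.5, 0],
    [-0.9, 0, 0, 7.5, 0],
    [-0.9, 0, 0, 10.5, 0],
  ],
)

```text
time: 14.4
tool_pos: [401.0, -259.4, 129.1]
tool_rot: [180.0, -0.0, -0.0]
contact_force: [0.7, 0.5, -5.0]
opening: 0.277
gripper_force: 49.5
```

```bash
python3 tilt.py
```

```text
tool [ 401.  -259.4  129.1] n [0. 0. 1.] pitch-ish deg 0.031218911047078746 0.340780098282658 mid [ 392.6 -241.1  121.4] z at tool 121.53681720230904 1002 [ 348.6 -346.1  118.5] [ 446.  -171.2  124.2]
tool [ 403.4 -260.8  133.3] n [-0.  0.  1.] pitch-ish deg -0.28187539411475654 0.17996752104142524 mid [ 405.2 -216.3  126.6] z at tool 126.68909671406071 793 [ 355.3 -291.1  124.4] [ 451.1 -176.8  129. ]
[ 1.6 -0.7 -4.7] [-0.1 -0.1  0. ] 49.75580334663391
```

Emit:
drive_tool(
  series=[
    [-0.9, 2, 0.3, 0, 0],
    [-0.9, 6, 0.6, 0, 0],
    [-0.9, 11, 1, 0, 0],
    [-0.9, 15, 1.4, 0, 0],
    [-0.9, 16.2, 1.4, 0, 0],
  ],
)

```text
time: 15.12
tool_pos: [565.9, -242.6, 124.9]
tool_rot: [-179.8, 0.0, 0.2]
contact_force: [-0.8, -0.1, -5.7]
opening: 0.275
gripper_force: 49.7
```

Emit:
drive_tool(
  series=[
    [-0.9, 0, 0, -0.5, 0],
    [-0.9, 0, 0, -1, 0],
    [-0.9, 0, 0, -1.5, 0],
    [-0.9, 0, 0, -1.8, 0],
    [-0.9, 0, 0, -1.8, 0],
  ],
)

```text
time: 15.75
tool_pos: [562.5, -245.9, 109.3]
tool_rot: [180.0, 0.0, -0.1]
contact_force: [-0.2, -1.1, -5.3]
opening: 0.273
gripper_force: 49.7
```

Emit:
drive_tool(
  series=[
    [-0.9, 0, 0, 0, 0],
    [-0.9, 0, 0, 0, 0],
    [-0.9, 0, 0, 0, 0],
    [-0.9, 0, 0, 0, 0],
    [-0.9, 0, 0, 0, 0],
  ],
)

```text
time: 16.38
tool_pos: [563.0, -245.7, 109.4]
tool_rot: [180.0, 0.0, -0.0]
contact_force: [0.1, -0.1, -5.3]
opening: 0.27
gripper_force: 49.7
```

```bash
python3 tilt.py s5.png
```

```text
tool [ 563.  -245.7  109.4] n [-0.  0.  1.] pitch-ish deg -0.1448803648458613 0.09937952267281329 mid [ 553.2 -228.2  101. ] z at tool 101.0706321964068 851 [ 510.1 -331.3   98.4] [ 609.8 -156.2  103.2]
tool [ 563.  -245.7  109.4] n [ 0. -0.  1.] pitch-ish deg 0.10692057249491764 -0.21113096200680453 mid [ 557.  -200.2  102.5] z at tool 102.30362223807617 719 [ 515.2 -254.9  100.1] [ 611.4 -162.2  104.5]
[-1.  -0.1 -5.3] [0. 0. 0.] 49.67003881931305
```

View pics/s5.png

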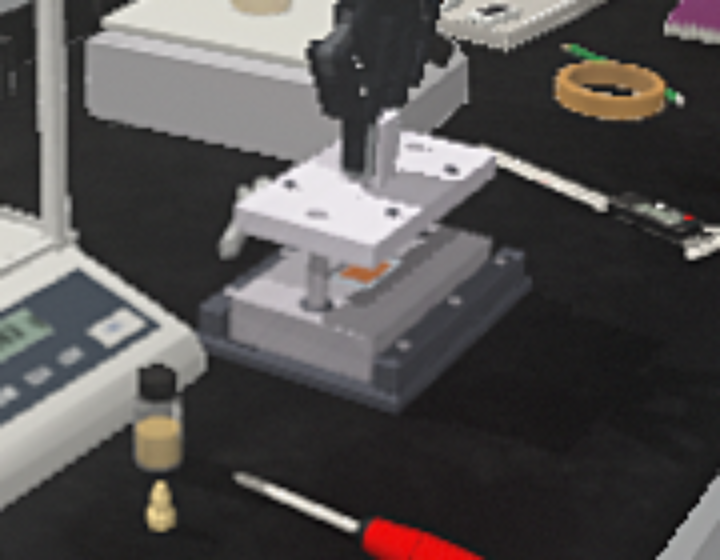

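The plate is level over the pins, and both cameras agree on the alignment. I'll lower it gently onto the pin tips.

Emit:
drive_tool(
  series=[
    [-0.9, 0, 0, -0.4, 0],
    [-0.9, 0, 0, -0.8, 0],
    [-0.9, 0, 0, -1.1, 0],
    [-0.9, 0, 0, -1.3, 0],
    [-0.9, 0, 0, -1.4, 0],
  ],
)

```text
time: 17.1
tool_pos: [563.0, -245.8, 95.3]
tool_rot: [180.0, 0.0, -0.0]
contact_force: [-1.0, -0.0, -4.4]
opening: 0.274
gripper_force: 49.7
```

Emit:
drive_tool(
  series=[
    [-0.9, 0, 0, -0.2, 0],
    [-0.9, 0, 0, -0.4, 0],
    [-0.9, 0, 0, -0.6, 0],
    [-0.9, 0, 0, -0.8, 0],
    [-0.9, 0, 0, -0.9, 0],
  ],
)

```text
time: 17.73
tool_pos: [563.4, -246.5, 86.6]
tool_rot: [179.9, -0.1, -0.0]
contact_force: [0.7, -2.4, -4.4]
opening: 0.272
gripper_force: 49.9
```

The pins have entered and the side force is small. I'll continue down.

Emit:
drive_tool(
  series=[
    [-0.9, 0, -0.03, -0.3, 0],
    [-0.9, 0, -0.05, -0.6, 0],
    [-0.9, 0, -0.05, -0.9, 0],
    [-0.9, 0, -0.05, -1.2, 0],
    [-0.9, 0, -0.05, -1.4, 0],
  ],
)

```text
time: 18.35
tool_pos: [563.3, -246.6, 72.4]
tool_rot: [180.0, -0.0, -0.0]
contact_force: [3.0, -3.6, -3.0]
opening: 0.272
gripper_force: 50.0
```

Emit:
drive_tool(
  series=[
    [-0.9, 0.05, -0.05, -0.2, 0],
    [-0.9, 0.05, -0.05, -0.4, 0],
    [-0.9, 0.05, -0.05, -0.6, 0],
    [-0.9, 0.05, -0.05, -0.8, 0],
    [-0.9, 0.05, -0.05, -0.9, 0],
  ],
)

```text
time: 18.98
tool_pos: [563.4, -246.6, 63.2]
tool_rot: [-180.0, 0.0, -0.0]
contact_force: [1.5, -2.7, -2.9]
opening: 0.275
gripper_force: 49.9
```

Emit:
drive_tool(
  series=[
    [-0.9, 0, 0, -0.05, 0],
    [-0.9, 0, 0, -0.1, 0],
    [-0.9, 0, 0, -0.15, 0],
    [-0.9, 0, 0, -0.2, 0],
    [-0.9, 0, 0, -0.25, 0],
  ],
)

```text
time: 19.6
tool_pos: [563.7, -246.7, 62.2]
tool_rot: [180.0, -0.0, -0.0]
contact_force: [-2.1, -2.0, 9.3]
opening: 0.273
gripper_force: 51.5
```

```bash
python3 tilt.py
```

```text
tool [ 563.7 -246.7   62.2] n [-0.  0.  1.] pitch-ish deg -0.12494758337002662 0.09638490137535304 mid [ 553.3 -228.5   54. ] z at tool 54.02065527312648 820 [ 510.  -332.3   51.7] [ 609.  -156.8   56.1]
tool [ 563.7 -246.7   62.2] n [-0. -0.  1.] pitch-ish deg -0.9955387474685776 -0.23097422668866555 mid [ 558.6 -200.3   55.5] z at tool 55.37770728100284 617 [ 515.7 -255.9   52.5] [ 611.5 -162.7   58.5]
[-1.1 -1.9  6.7] [-0.2  0.7  0.1] 51.280637383461
```

The plate is fully home: TCP at 62.2 mm as expected, level, with the force now rising. I'll release and move clear.

Emit:
drive_tool(
  series=[
    [-0.4, 0, 0, 0.2, 0],
    [-0.2, 0, 0, 0.2, 0],
    [0.2, 0, 0, 0.2, 0],
    [0.5, 0, 0, 0.2, 0],
    [0.5, 0, 0, 0.2, 0],
  ],
)

```text
time: 20.32
tool_pos: [563.5, -246.6, 62.8]
tool_rot: [-180.0, 0.0, -0.0]
contact_force: [-0.5, 0.3, 0.5]
opening: 0.751
gripper_force: 0.0
```

Emit:
drive_tool(
  series=[
    [0.5, 0, 0, 1, 0],
    [0.5, 0, 0, 3, 0],
    [0.5, 0, 0, 6, 0],
    [0.5, 0, 0, 10, 0],
    [0.5, 0, 0, 14, 0],
  ],
)

```text
time: 20.95
tool_pos: [563.8, -246.7, 206.0]
tool_rot: [179.9, -0.1, -0.0]
contact_force: [0.4, 0.2, 0.1]
opening: 0.747
gripper_force: 0.0
```

Emit:
drive_tool(
  series=[
    [0.5, -2, 0, 2, 0],
    [0.5, -5, 0, 2, 0],
    [0.5, -8, 0, 2, 0],
    [0.5, -8, 0, 2, 0],
    [0.5, -8, 0, 2, 0],
  ],
)

```text
time: 21.58
tool_pos: [484.4, -246.7, 224.3]
tool_rot: [179.9, -0.1, -0.0]
contact_force: [-0.5, 0.2, 0.5]
opening: 0.75
gripper_force: 0.0
```

```bash
python3 - <<'E'
from m import *
s=read_state();print(s['tool_pos'],s['contact_force'],s['opening'])
im,d=snap('scene');W=cloud('scene',d)
P=W[~np.isnan(W[...,0])].reshape(-1,3)
P=P[(abs(P[:,0]-560)<45)&(abs(P[:,1]+245)<80)&(P[:,2]>40)&(P[:,2]<66)];print('plate z',np.median(P[:,2]),np.linalg.lstsq(np.c_[P[:,:2],np.ones(len(P))],P[:,2],rcond=None)[0])
cv2.imwrite('pics/s6.png',cv2.resize(im[130:350,140:410],None,fx=2.7,fy=2.7)[:,:,::-1])
E
```

```text
[ 484.4 -246.7  224.3] [-0.5  0.2  0.5] 0.7502503896243219
plate z 54.127460401034085 [-0.  -0.  54.3]
```

View pics/s6.png

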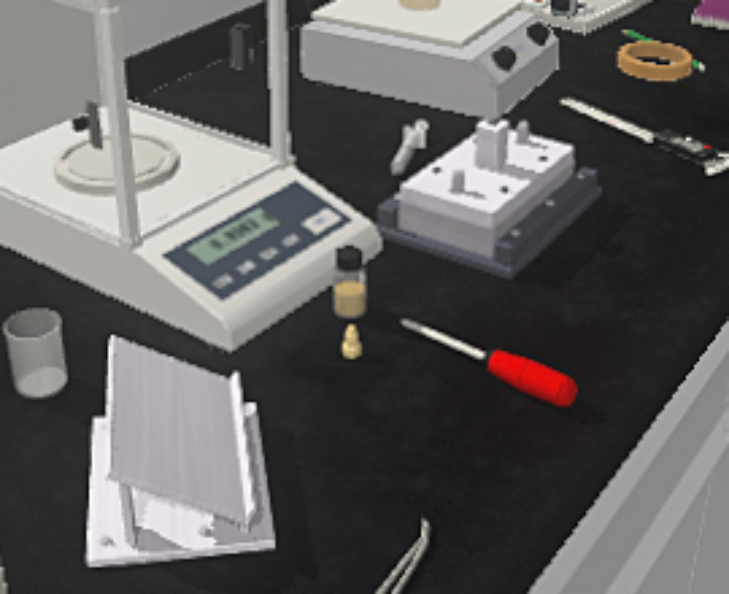

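The plate lies flat on the die with both pins showing through its holes, and nothing else has moved.

```bash
python3 -c "
from cell import job
print(job.job_done())"
```

```text
the job is handed in; nothing more can be done
None
```

The press is closed: the top plate lies level and fully home over both guide pins, the gripper has let go and moved clear, the other items are where they were, and the job was handed in at about 22 s.

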